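# Open the station gate to its mark and hang its guard door

### The job

Get the blue inspection station ready: first pull the stiff black slide gate open until the white pointer on it stands inside the green mark on the rail. Then lift the orange guard door out of its leaning rest without dropping it, hang it swung open by lowering both its knuckles gently and fully down onto the two hinge pins, and swing it fully closed against the stop post, under the red keeper. Let go, and leave the other things on the bench where they are.

Things in the scene. Friction and masses are not known exactly. Their poses are not given: they have to be found in the camera images.
- gate (a joint): travel of the slide gate in m: 0 closed, grows as the gate moves along the station's +y axis, end stop at 0.075. The pointer is in the middle of the 12 mm wide green mark at 0.045. Starts nearly closed. Stiff: about 9 N of sliding friction, stays where it is left.
- gate_handle (a point): point in the gate's upright aluminium handle: 12 mm wide along station y (the sliding direction), 40 mm long along x, 45 mm tall. The point is midway in x and y, 20 mm below the handle's top, 73 mm above the table; moves with the gate. The rear housing (80 mm high) begins 80 mm behind it (+x), its optics column stands farther right; the hinge pins' axis is 90 mm in front (-x).
- gate_mark (a point): centre of the green mark (12 x 12 mm) on top of the front gate rail, 50 mm above the table. Fixed to the station; its axes are the station's: x into the station, away from the robot, y left along the closed door and the gate's travel, z up. The station's blue deck is 40 mm high, 200 mm in x, 280 mm in y.
- pin_low (a point): lower hinge pin: centre of its base, on the flat shoulder where the knuckle comes to rest, 64 mm above the table. Upright brass pin, 10 mm diameter, 22 mm tall, its upper 9 mm tapered; station axes. Held on an arm 16 mm wide (22 mm round the pin) from the hinge post, which lies 21 to 41 mm to the right (-y). Free space on the pin's other sides.
- pin_up (a point): upper hinge pin, same shape, exactly 80 mm above pin_low on the same vertical axis. Its arm and shoulder are 8 mm thick, so the knuckles must come in sideways about 25 to 35 mm above their seated height and then go straight down. The door opens towards the robot (counter-clockwise from above).
- keeper (a point): middle of the underside of the red keeper cap on the stop post, 186 mm above the table; station axes. The cap measures 40 mm in x, 22 mm in y, and is 8 mm above the closed door's panel; its front edge is 16 mm in front of the pins' axis. The stop post under it stops the door when its axes equal the station's. The door must be hung swung open by over 0.2 rad to clear the cap, then swung in under it.
- guard_grip (a point): the door's black grip tab, 12 mm thick (door x), 50 mm wide (door y), standing 46 mm above the panel. The point is midway across, 21 mm below its top edge, nearly above the centre of mass. Axes are the door's: x normal to the panel, y from the knuckles to the free edge, z up the door. Nothing else lies within 40 mm of the tab while it is in the rest.
- knuckle_low (a point): bottom mouth centre of the lower knuckle, a steel tube of 24 mm outside and 14 mm bore diameter, 24 mm tall, open at both ends. In door axes 80.5 mm from guard_grip towards -y and 138 mm below it. Seated: coincides with pin_low.
- knuckle_up (a point): bottom mouth centre of the upper knuckle, same tube, 80 mm above knuckle_low along the door. Seated: coincides with pin_up.
- guard: the loose guard door: orange panel 141 wide, 125 tall, 8 mm thick, about 0.3 kg; origin in the middle of the panel's bottom edge, 150 mm below guard_grip and 4 mm to its +y side; door axes. At the start it leans in an aluminium rest, its top 0.60 rad (34 degrees) towards the robot, standing loosely on two ledges with small lips: lift it out along its own plane.
- tray_a: black parts tray with two rows of watch dials, 100 x 160 x 18 mm, low, near the front right. Not to be moved.
- dish: yellow shallow dish, 72 mm across, 14 mm high, in front of the station. Not to be moved.
- pot: white tool pot, 72 mm across, 125 mm high with its tools, between station and rest at the back. Not to be moved.
- mouse: black computer mouse, 100 x 58 x 30 mm, at the right. Not to be moved.
- driver: screwdriver lying on the table, 160 mm, front left. Not to be moved.
- holder: round aluminium movement holder, 64 mm across, 20 mm high, behind the rest. Not to be moved.
Mind the look-alikes: they are no part of the job. Of the things that look like the guard, the larger one is meant.

How it is judged:
On the way, in this order (a step that is already met when the one before it is completed fails the run):
1. the gate stands at the green mark (value of joint gate between 0.039 and 0.051 m), for 0.2 s.
2. the door hangs on both pins, fully down, swung open (horizontal distance between knuckle_low and pin_low below 0.005 m and horizontal distance between knuckle_up and pin_up below 0.005 m and distance between knuckle_low and pin_low below 0.0065 m and distance between knuckle_up and pin_up below 0.0065 m and angle between the y axis of guard_grip and the y axis of gate_mark, either way round above 0.12 rad), for 0.2 s.
3. the door is swung closed on its pins (horizontal distance between knuckle_low and pin_low below 0.005 m and horizontal distance between knuckle_up and pin_up below 0.005 m and distance between knuckle_low and pin_low below 0.0065 m and distance between knuckle_up and pin_up below 0.0065 m and angle between the y axis of guard_grip and the y axis of gate_mark, either way round below 0.08 rad), for 0.2 s.
At the end, for the whole second after the job is handed in: Gate travel 39 to 51 mm (pointer inside the green mark); both knuckles within 5 mm sideways and 6.5 mm in all of the pins' bases, door within 0.08 rad of closed and on the keeper's side, at rest and released (all of step 1 and all of step 3 and y of guard_grip in the frame of pin_low above 0.06 m and linear speed of guard below 0.03 m/s and contact force between the fingers and guard below 0.1 N); the robot touches nothing.
It fails at once if a bystander is shifted by more than 30 mm (distance of any of tray_a, dish, pot, mouse, driver, holder from where it was at the start of the episode above 0.03 m).
It fails at once if the door is dropped (its grip tab comes below 80 mm) (height (world z) of guard_grip below 0.08 m).
It fails at once if the door is dropped onto the pins (over 0.4 m/s there) (linear speed of guard above 0.4 m/s and distance between knuckle_low and pin_low below 0.02 m).
It also fails if it takes over 67 s, if anything falls off the work surface, if the arm or the gripper's body presses on something with over 40 N, if the wrist force passes 120 N, or if a joint passes its speed limit or range.

### The arm

A 7-joint arm with a two-finger parallel gripper is mounted at the origin on the work surface. World frame = base frame: x ahead of the robot, y to its left, z up, the work surface at z = 0. Lengths are in m, angles in rad, forces in N, time in s.
With the tool pointing down it reaches from about 0.425 to 0.875 m from the base axis. Payload 4.7 kg.
Tool frame: the origin (TCP) lies at the centre of the arm's flange, where the gripper is bolted on; the fingertips stand 173 mm ahead of it and the grasp point (between the pads) lies 155 mm ahead of it; y points along the fingers, z is the direction in which the jaws open and shut, and the axes are right-handed (so a half turn about y gives the same grasp; the last joint's range is limited). The gripper opens to 85 mm and grips with 20 to 120 N. Pads are 22 mm wide; open, the fingers measure 114 mm over their backs; the gripper's body (76 mm by 85 mm) begins 54 mm behind the grasp point. The pads swing forward as they close: fully open they stand 13 mm farther back than shut.
Start: joints at [1.317, 0.321, -0.07, 1.45, 0.023, 1.371, -0.057], TCP at [0.172, -0.627, 0.405] pointing down, gripper open.
Joint ranges: [-2.86, 2.86], [-0.3, 2.09], [-1.38, 1.24], [0.06, 2.45], [-1.56, 4.7], [0.09, 2.05], [-2.69, 2.69]. Speed limits (rad/s): [2.57, 2.57, 3.14, 3.14, 3.14, 3.14, 3.14].

### API

Orientations are given as a unit quaternion [x, y, z, w].
In Python, from cell import bot, inverse_kinematics, vision, order gives the robot as it stands. The module is installed in compiled form; this text tells all that it offers. Calls block until the motion is done:
- bot.movep(position, orientation): joint-space move of the TCP to a pose.
- bot.move_straight(position, rotation=None, rate=0.15, until_force=None): straight line of the TCP; rotation=None keeps the orientation; rate is the mean speed in m/s. With until_force (N) it stops when the force on the tool has changed by that much, and returns True; else False.
- bot.goto_joints(angles): joint-space move.
- bot.grip(opening): finger opening in m; the grip force is fixed at half the most; returns when the fingers have stopped.
- bot.wait(seconds).
- inverse_kinematics(position, orientation): joint angles nearest the present ones, or None.
- vision.grab_frame(name): name is "scene" or "top" or "wrist"; returns a dict with "img" (400x640x3 uint8, red, green, blue), "camera_matrix" (3x3 intrinsics, pixels), "distortion" ([k1, k2, p1, p2, k3] as OpenCV has them; the pictures are not rectified), "view" (4x4, takes a point from world to camera coordinates); the wrist camera has in their place "hand_eye" (4x4, takes a point from camera to tool coordinates, whose origin is the TCP and whose axes are the tool frame's). Camera axes: x right, y down, z forward; pixel columns grow to the right and rows downward; lengths in m; the calibration is good to about 2 mm. A picture is of the moment at which its call begins: read the wrist's pose just before it. There is no depth.
A pose or a line that the arm cannot do raises bot.MotionError and nothing moves.
- order.job_done(): hands the job in, once; it reports no verdict.
Readings, each from a call of its own:
- bot.get_t(): time.
- bot.get_q(): joint angles.
- bot.get_joint_velocities(): joint speeds.
- bot.get_joint_torque(): joint torques, N m.
- bot.get_position(): TCP position.
- bot.get_tool_rot(): TCP orientation.
- bot.get_wrist_force(): force on the tool from outside, world axes, zero at the start.
- bot.get_torque(): the same for the moment, N m.
- bot.get_finger_gap(): finger opening in m.
Only numpy, scipy, OpenCV 4.12 (cv2) and the standard library are available. Lean on these libraries where they do the work, as an engineer would, in place of code of your own. Each camera call takes 0.05 s, during which the arm holds its last target.

## Working session

There is one attempt and no reset: what is moved stays moved. The work goes in short steps, each a Python script; the robot and the scene stay as the last script left them, time stands still between calls to the robot, and variables do not carry over. Pictures are saved under pics/ and viewed, and the job is handed in when it is done.

```bash
mkdir -p pics; ls
cat > g.py <<'E'
import cv2,numpy as np,sys,json
from cell import bot,inverse_kinematics,vision,order
def snap(name,fn):
    p=bot.get_position();r=bot.get_tool_rot()
    f=vision.grab_frame(name)
    cv2.imwrite(f'pics/{fn}.png',f['img'][:,:,::-1])
    d={k:np.array(v).tolist() for k,v in f.items() if k!='img'}
    d['p']=list(map(float,p));d['r']=list(map(float,r))
    json.dump(d,open(f'pics/{fn}.json','w'))
    return f
E
python3 - <<'E'
from g import *
for n in ['scene','top','wrist']: snap(n,n+'0')
for n in ['scene0','top0','wrist0']: print(open(f'pics/{n}.json').read())
print(bot.get_t(),bot.get_q(),bot.get_position(),bot.get_tool_rot(),bot.get_finger_gap())
E
```

```text
pics
{"camera_matrix": [[441.9602029795816, 0.0, 321.0422928355219], [0.0, 441.9602029795816, 199.71287638653945], [0.0, 0.0, 1.0]], "distortion": [0.03563387002585963, 0.0, 0.0, 0.0, 0.0], "view": [[-0.8650234008844422, 0.501685570086579, -0.006790043388526716, 0.47706063218641986], [0.4313314818742347, 0.7366671860110315, -0.5208402920269944, -0.1443314647852302], [-0.25629605667370425, -0.4534678002036002, -0.8536271349435989, 1.4993050865031745], [0.0, 0.0, 0.0, 1.0]], "p": [0.17187768220092103, -0.6266511113543309, 0.4036039025415864], "r": [-0.0945343681563712, 0.7014508437271871, -0.7001027141779036, 0.09426641327867341]}
{"camera_matrix": [[405.87973311348685, 0.0, 320.94303356391066], [0.0, 405.87973311348685, 197.31880062926828], [0.0, 0.0, 1.0]], "distortion": [-0.09046505221880208, 0.0, 0.0, 0.0, 0.0], "view": [[-0.0011371710027599491, -0.9999593149746677, 0.008948476825889208, -0.029368628779614023], [-0.9972116457902177, 0.0004662495166979202, -0.0746238307228548, 0.5144655869791377], [0.07461662242741621, -0.009008385359273495, -0.9971716044145778, 1.34163956330394], [
[... 335 characters left out ...]
133717525974, 0.0, 0.0, 0.0, 0.0], "hand_eye": [[0.00015678542921405565, 0.9448419302554564, 0.3275266435718933, -0.08391210838615389], [-8.58307275622343e-06, -0.3275266463139307, 0.9448419422743033, 0.03217635066327185], [0.9999999876723282, -0.0001509486344702941, -4.324175879081636e-05, -0.0013682990068160095], [0.0, 0.0, 0.0, 1.0]], "p": [0.17189878842639855, -0.6266565132832868, 0.40369136336436373], "r": [-0.09452337117102425, 0.7014024266095789, -0.7001516954706509, 0.09427391780461808]}
0.15 [ 1.31707961  0.32164959 -0.07009651  1.45139936  0.02260361  1.37080967
 -0.0568808 ] [ 0.17194213 -0.62668435  0.4038744 ] [-0.09452443  0.70128699 -0.70026043  0.09432401] 0.08534772860903644
```

View pics/scene0.png

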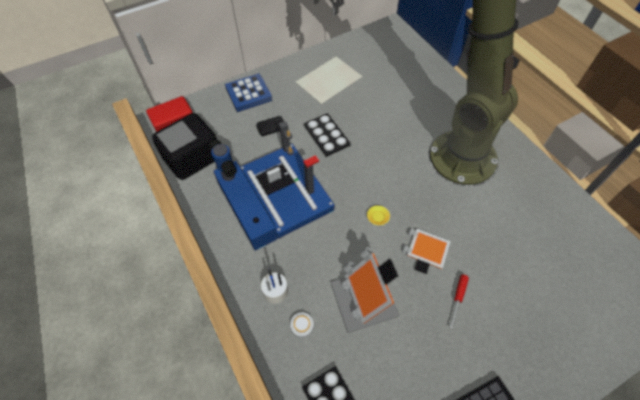

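View pics/top0.png

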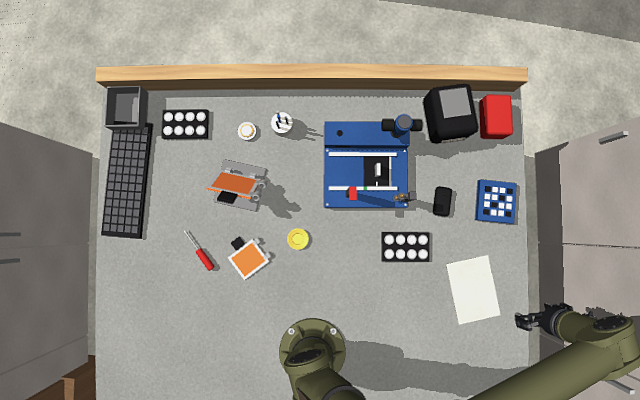

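View pics/wrist0.png

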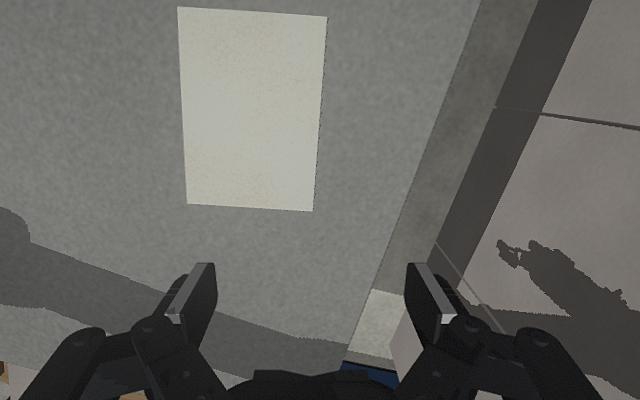

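```bash
cat >> g.py <<'E'
def load(fn):
    d=json.load(open(f'pics/{fn}.json'));K=np.array(d['camera_matrix']);D=np.array(d['distortion'])
    if 'view' in d: V=np.array(d['view'])
    else:
        from scipy.spatial.transform import Rotation as R
        T=np.eye(4);T[:3,:3]=R.from_quat(d['r']).as_matrix();T[:3,3]=d['p']
        V=np.linalg.inv(T@np.array(d['hand_eye']))
    return K,D,V
def onplane(fn,uv,z):
    K,D,V=load(fn);uv=np.array(uv,float).reshape(-1,1,2)
    n=cv2.undistortPoints(uv,K,D).reshape(-1,2)
    r=np.c_[n,np.ones(len(n))]@V[:3,:3]; c=-V[:3,:3].T@V[:3,3]
    return c+r*((z-c[2])/r[:,2])[:,None]
def proj(fn,P):
    K,D,V=load(fn)
    return cv2.projectPoints(np.array(P,float).reshape(-1,1,3),cv2.Rodrigues(V[:3,:3])[0],V[:3,3],K,D)[0].reshape(-1,2)
def crop(fn,x0,y0,x1,y1,s,out):
    im=cv2.imread(f'pics/{fn}.png')[y0:y1,x0:x1]
    cv2.imwrite(f'pics/{out}.png',cv2.resize(im,None,fx=s,fy=s,interpolation=cv2.INTER_CUBIC))
E
python3 - <<'E'
from g import *
crop('top0',310,110,430,220,6,'c1')
crop('top0',195,145,305,220,7,'c2')
E
```

```text
(no output)
```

View pics/c1.png

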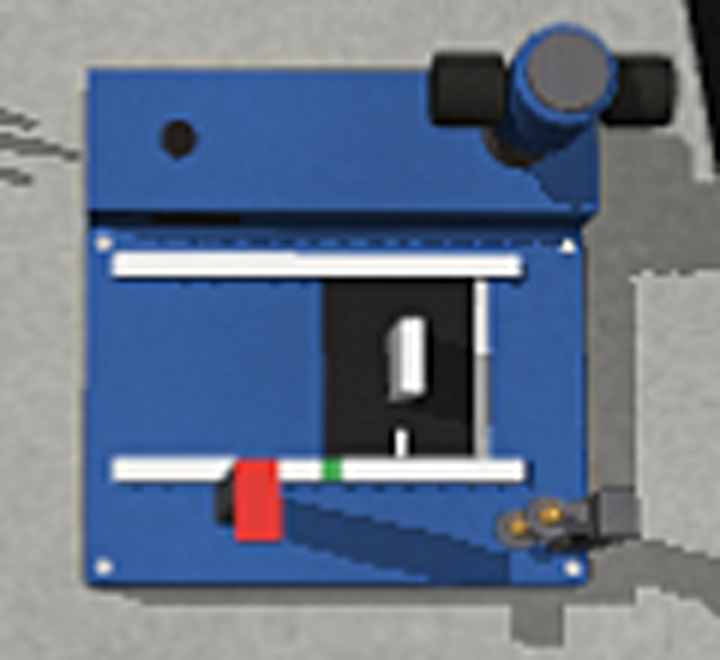

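View pics/c2.png

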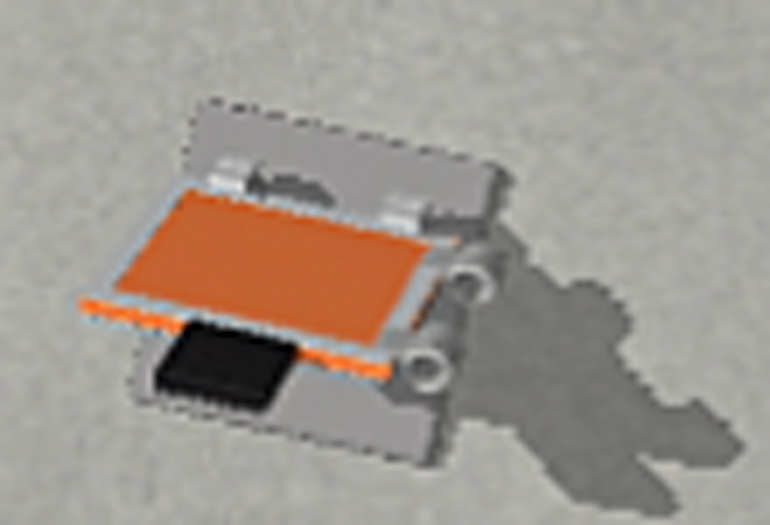

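Run:
```python
from g import *
np.set_printoptions(precision=4,suppress=True)
o=lambda c,s,x0,y0:[(c[0]+.5)/s-.5+x0,(c[1]+.5)/s-.5+y0]
A=lambda *c:o(c,6,310,110)
for n,c,z in [('mark',(332,469),.05),('handle top',(411,356),.093),('pinup tip',(548,513),.166),('pinlow tip',(517,525),.086),('keeper top',(258,501),.194),('FL deck',(85,582),.04),('FR',(588,585),.04),('railL',(112,469),.05),('railR',(526,470),.05),('rail2L',(112,265),.05),('rail2R',(522,265),.05),('pointer',(401,443),.05)]:
    print(n,np.round(onplane('top0',A(*c),z)[0],4))
B=lambda *c:o(c,7,195,145)
for n,c,z in [('gripCtr',(228,366),.16),('knup',(470,284),.07),('knlow',(428,368),.12),('baseTL',(200,100),.0),('baseTR',(505,172),.0),('baseBR',(435,465),0),('baseBL',(138,402),0)]:
    print(n,np.round(onplane('top0',B(*c),z)[0],4))
```

```text
mark [ 0.5437 -0.1742  0.05  ]
handle top [ 0.6   -0.212  0.093]
pinup tip [ 0.5101 -0.269   0.166 ]
pinlow tip [ 0.5101 -0.2689  0.086 ]
keeper top [ 0.5138 -0.1209  0.194 ]
FL deck [ 0.4823 -0.0388  0.04  ]
FR [ 0.4803 -0.3169  0.04  ]
railL [ 0.5436 -0.0535  0.05  ]
railR [ 0.5431 -0.2813  0.05  ]
rail2L [ 0.6567 -0.0538  0.05  ]
rail2R [ 0.6572 -0.2811  0.05  ]
pointer [ 0.558  -0.2124  0.05  ]
gripCtr [0.5054 0.2543 0.16  ]
knup [0.5503 0.1624 0.07  ]
knlow [0.5076 0.1738 0.12  ]
baseTL [0.6487 0.3062 0.    ]
baseTR [0.6127 0.1555 0.    ]
baseBR [0.4694 0.1882 0.    ]
baseBL [0.5   0.334 0.   ]
```

```bash
cat >> g.py <<'E'
from scipy.spatial.transform import Rotation as R
np.set_printoptions(precision=4,suppress=True)
def toolrot(app,jaw):
    y=np.array(app,float);y/=np.linalg.norm(y);z=np.array(jaw,float);z-=y*(z@y);z/=np.linalg.norm(z)
    return R.from_matrix(np.c_[np.cross(y,z),y,z])
def doorR(yaw,lean=0.):
    return R.from_euler('z',yaw)*R.from_euler('y',-lean)
def grasp_pose(gp,Rd,sgn=-1):
    M=Rd.as_matrix();r=toolrot(-M[:,2],sgn*M[:,0])
    return np.array(gp)+0.155*M[:,2], r.as_quat()
PIN=np.array([.510,-.269])
E
python3 - <<'E'
from g import *
print(R.from_quat(bot.get_tool_rot()).as_matrix())
for s in (1,-1):
  r=toolrot([0,0,-1],[0,s,0]).as_quat()
  for z in (.075,.18): print('gate',s,inverse_kinematics(np.array([.6,-.212,z+.155]),r),inverse_kinematics([.6,-.174,z+.155],r))
for s in (1,-1):
  p,q=grasp_pose([.505,.254,.155],doorR(-.22,.6),s); print('grasp',s,inverse_kinematics(p,q))
  for yaw in (0,.3,.5,.7,1):
    gp=np.r_[PIN,0.202+.035]+doorR(yaw).apply([0,.0805,0])
    p,q=grasp_pose(gp,doorR(yaw),s); print('hang',s,yaw,inverse_kinematics(p,q))
crop('scene0',200,110,350,260,5,'c3')
E
```

```text
[[-0.9643 -0.0005  0.2647]
 [-0.2647  0.0014 -0.9643]
 [ 0.0001 -1.     -0.0015]]
gate 1 [ 0.8248  0.5213 -0.6784  1.6542  0.3594  1.0944  1.615 ] [ 0.7944  0.5054 -0.7042  1.6843  0.3621  1.0864  1.5514]
gate 1 [ 0.8439  0.4181 -0.7022  1.5573  0.2783  1.2686  1.6716] [ 0.818   0.3994 -0.7314  1.5871  0.2762  1.2615  1.6119]
gate -1 [ 0.6649  0.4702 -0.464   1.6602  0.2337  1.0666 -1.44  ] [ 0.6504  0.4571 -0.5128  1.6895  0.2507  1.0608 -1.5126]
gate -1 [ 0.6747  0.3713 -0.4749  1.5636  0.1758  1.2493 -1.3989] [ 0.6634  0.355  -0.5258  1.5927  0.1853  1.2439 -1.4658]
grasp 1 [ 0.0071  0.0442 -0.8227  2.1179  0.7769  0.8189 -1.5262]
hang 1 0 [ 0.8798  0.1448 -0.6258  1.7163  0.0876  1.3086  0.2363]
hang 1 0.3 [ 0.9262  0.0944 -0.6324  1.7634  0.0578  1.3023  0.5806]
hang 1 0.5 [ 0.931   0.0641 -0.6037  1.7893  0.0378  1.2997  0.8181]
hang 1 0.7 [ 0.9523  0.0423 -0.5906  1.8082  0.0245  1.2983  1.0556]
hang 1 1 [ 1.0078  0.0265 -0.5944  1.8221  0.0154  1.2976  1.4094]
grasp -1 [ 0.3719  0.0942 -1.2012  2.1108  0.8406  0.8499  1.5795]
hang -1 0 [-0.7791  0.1979  1.223   1.7666 -0.1924  1.3114 -2.6541]
hang -1 0.3 [ 0.7419  0.0794 -0.4361  1.7691  0.0348  1.3006 -2.5438]
hang -1 0.5 [ 0.7725  0.0538 -0.4386  1.7941  0.0237  1.2988 -2.3135]
hang -1 0.7 [ 0.7967  0.034  -0.4311  1.8129  0.0148  1.2978 -2.0797]
hang -1 1 [ 0.8258  0.0183 -0.4101  1.8275  0.0076  1.2972 -1.7279]
```

View pics/c3.png

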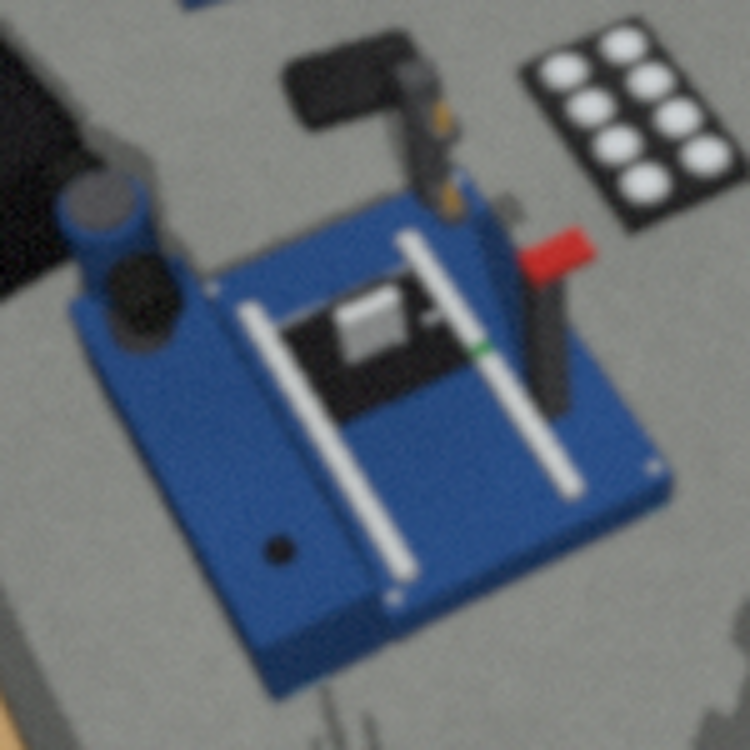

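Run:
```python
from g import *
r=toolrot([0,0,-1],[0,1,0]).as_quat()
t=bot.get_t()
bot.movep([.6,-.212,.20+.155],r)
print(bot.get_t()-t,bot.get_q())
bot.grip(.05)
print(bot.get_t()-t,bot.get_finger_gap(),bot.get_position())
snap('wrist','w1'); snap('top','t1')
print(proj('w1',[[.6,-.212,.093],[.5437,-.1742,.05],[.51,-.269,.086],[.51,-.269,.166]]))
```

```text
2.1417 [ 0.8455  0.4027 -0.7024  1.5335  0.2664  1.3032  1.6802]
2.5833 0.05018493311645756 [ 0.6    -0.2121  0.355 ]
[[309.007  204.1157]
 [356.0966 119.8359]
 [223.9859  74.8629]
 [179.8592  71.4789]]
```

View pics/w1.png

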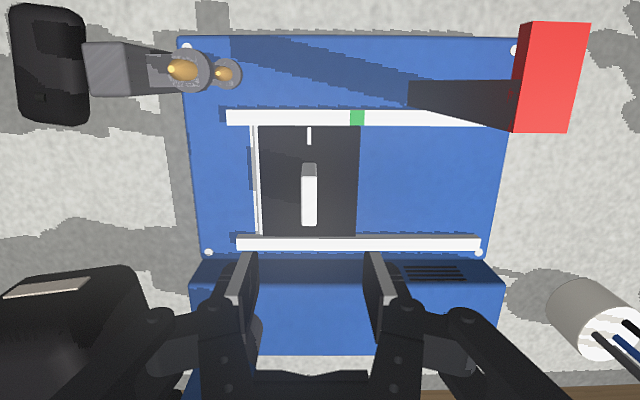

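Run:
```python
from g import *
print(onplane('w1',[[309,135],[357,118],[309,201]],.05),onplane('w1',[[309,201]],.093))
t=bot.get_t()
h=bot.move_straight([.6,-.2120,.078+.155],rate=.12,until_force=15); print(h,bot.get_position())
bot.grip(.0); print(bot.get_finger_gap(),bot.get_wrist_force(),bot.get_t()-t)
bot.move_straight([.6,-.2120+.0385,.078+.155],rate=.05)
bot.wait(.2)
print(bot.get_position(),bot.get_wrist_force(),bot.get_t()-t)
snap('wrist','w2');
bot.grip(.05)
snap('top','t2')
bot.move_straight([.6,-.2120+.0385,.2+.155],rate=.2)
snap('wrist','w3');print(bot.get_wrist_force(),bot.get_t()-t)
crop('w3',160,80,480,260,2.5,'w3c')
```

```text
[[ 0.5559 -0.2121  0.05  ]
 [ 0.5422 -0.1735  0.05  ]
 [ 0.6131 -0.2122  0.05  ]] [[ 0.5976 -0.212   0.093 ]]
False [ 0.6005 -0.212   0.234 ]
0.011015865999215575 [-0.2795 -1.7409  3.9684] 1.5917
[ 0.6002 -0.1764  0.2338] [ 0.0983 -5.8472  4.8861] 2.7083999999999997
[ 0.427  -0.0488 -0.299 ] 4.074999999999999
```

View pics/w3c.png

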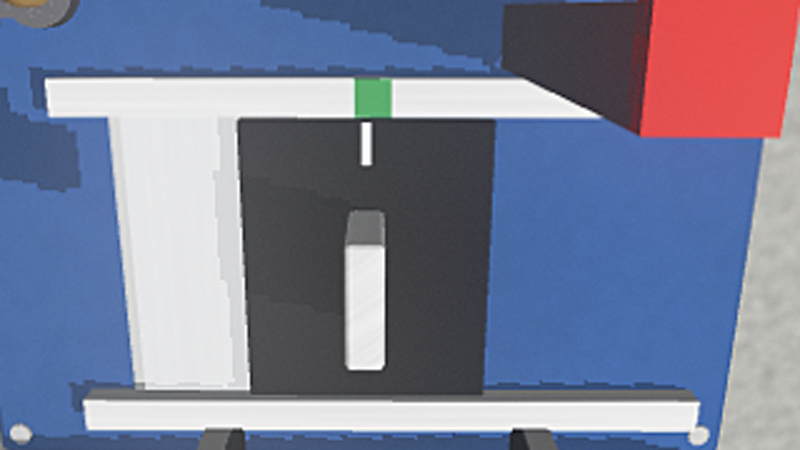

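Run:
```python
from g import *
t=bot.get_t()
r=bot.get_tool_rot()
print(bot.get_position())
bot.move_straight([.58,-.1735,.44],rate=.3)
Rd=doorR(-.22,.6);dz=Rd.as_matrix()[:,2]
g=np.array([.505,.254,.155])
p,q=grasp_pose(g+.13*dz,Rd,1)
bot.movep(p,q)
print(bot.get_t()-t,bot.get_q(),bot.get_position(),p)
snap('wrist','w4');snap('top','t4')
print(proj('w4',[g]))
```

```text
[ 0.5994 -0.1736  0.3531]
2.9166999999999996 [ 0.0175 -0.2554 -0.8487  2.0653  0.3965  0.9766 -1.2439] [0.3483 0.2888 0.3901] [0.348  0.2891 0.3902]
[[312.5229 193.3665]]
```

View pics/w4.png

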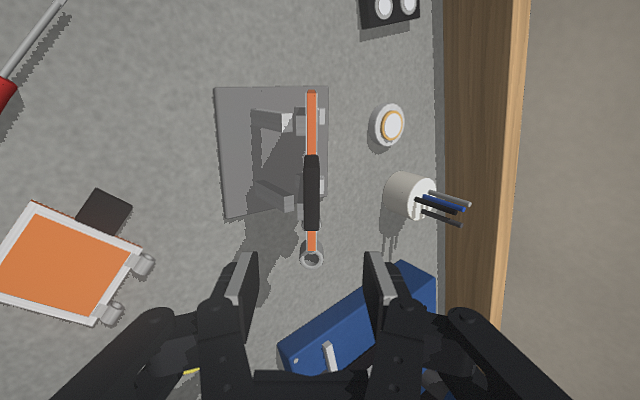

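Run:
```python
from g import *
crop('w4',260,75,370,275,4,'w4c')
i=cv2.imread('pics/w4c.png');print(i.shape);cv2.imwrite('pics/w4d.png',i[:400]);cv2.imwrite('pics/w4e.png',i[300:])
i=cv2.imread('pics/w4.png')[75:275,260:370];a=cv2.resize(i[0:110],None,fx=5,fy=5);b=cv2.resize(i[95:200],None,fx=5,fy=5)
cv2.imwrite('pics/w4d.png',a);cv2.imwrite('pics/w4e.png',b)
crop('t4',195,145,305,220,7,'t4c')
```

```text
(800, 440, 3)
```

View pics/w4d.png

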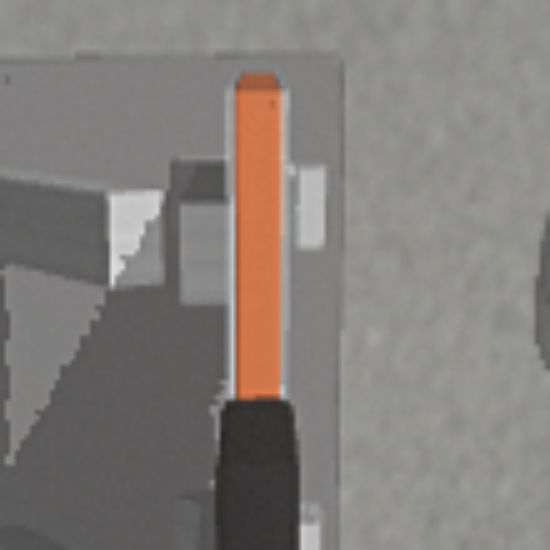

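View pics/w4e.png

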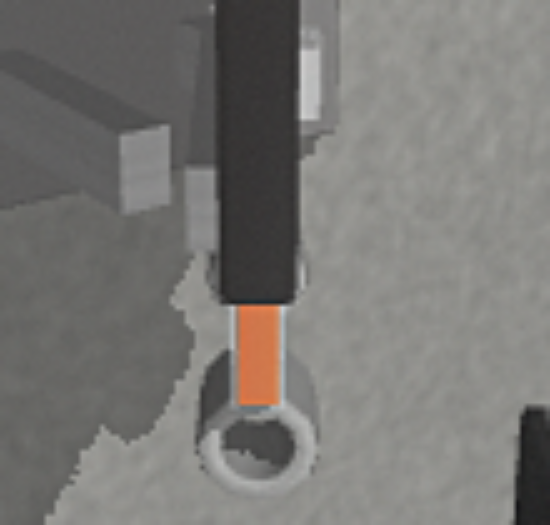

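View pics/t4c.png

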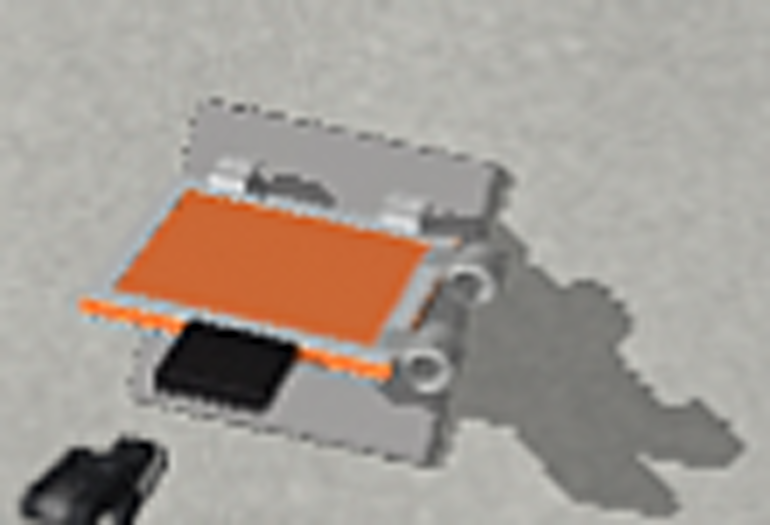

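Run:
```python
from g import *
from scipy.optimize import least_squares
G=np.array([[0,-84.5,116],[0,70.5,125],[0,21,171],[0,-29,171]])/1e3
W=np.array([[311.2,258.6],[311.2,92.2],[311.2,167.6],[311.2,230.2]])
T3=np.array([[0,-84.5,116],[0,-84.5,36]])/1e3
T=np.array([[428.5/7-.5+195,368.5/7-.5+145],[470.5/7-.5+195,284.5/7-.5+145]])
def res(v,full=False,useT=1):
    Rd=doorR(v[3],v[4]); 
    a=proj('w4',Rd.apply(G)+v[:3])-W; b=(proj('t4',Rd.apply(T3)+v[:3])-T)
    if full: print(a,b)
    return np.r_[a.ravel(),useT*b.ravel(),(v[4]-.6)/.005]
for u in (0,1,.5):
  s=least_squares(res,[.58,.24,.04,-.22,.6],x_scale=.01,kwargs=dict(useT=u))
  print(u,s.x, 'grip',s.x[:3]+doorR(*s.x[3:]).apply([0,-.004,.15]),s.cost)
  res(s.x,True)
```

```text
0 [ 0.5878  0.242   0.0311 -0.2184  0.6001] grip [0.5043 0.2564 0.1549] 0.4181240818322401
[[ 0.0363 -0.0984]
 [-0.1143  0.3353]
 [ 0.0117 -0.6786]
 [ 0.0684  0.4837]] [[-0.2984  0.4671]
 [-0.0802  0.4701]]
1 [ 0.5882  0.2419  0.0307 -0.2172  0.6004] grip [0.5046 0.2562 0.1545] 0.6118219618791705
[[ 0.1688 -0.281 ]
 [-0.1517  0.5034]
 [ 0.0191 -0.6175]
 [ 0.1412  0.3835]] [[-0.202   0.3469]
 [-0.0063  0.3498]]
0.5 [ 0.588   0.2419  0.031  -0.218   0.6002] grip [0.5044 0.2564 0.1548] 0.4790411085778613
[[ 0.0764 -0.1565]
 [-0.1248  0.3922]
 [ 0.0143 -0.6584]
 [ 0.0905  0.4512]] [[-0.2664  0.4288]
 [-0.0552  0.432 ]]
```

Run:
```python
from g import *
t=bot.get_t()
Rd=doorR(-.218,.6);dz=Rd.as_matrix()[:,2]
g=np.array([.5045,.2563,.1547])
p,q=grasp_pose(g+.06*dz,Rd,1)
bot.move_straight(p,q,rate=.15)
p,q=grasp_pose(g,Rd,1)
print(bot.move_straight(p,q,rate=.1,until_force=12),bot.get_wrist_force(),bot.get_position()-p)
bot.grip(0.0); print(bot.get_finger_gap(),bot.get_wrist_force(),bot.get_t()-t)
snap('wrist','w5');snap('top','t5')
p2,q=grasp_pose(g+.07*dz,Rd,1)
bot.move_straight(p2,q,rate=.06)
print(bot.get_position()-p2,bot.get_finger_gap(),bot.get_wrist_force(),bot.get_t()-t,bot.get_t())
snap('wrist','w6');snap('top','t6');snap('scene','s6')
crop('t6',195,145,305,220,7,'t6c')
```

```text
False [-0.8401  0.4984  0.0988] [-0.0001  0.0006  0.0007]
0.011561582396828324 [-1.9205 -1.7147  6.1765] 1.7916999999999987
[ 0.0004 -0.0007 -0.0001] 0.010857853743607152 [ 4.7931 -2.6925 -0.7924] 3.2082999999999995 13.1333
```

View pics/w6.png

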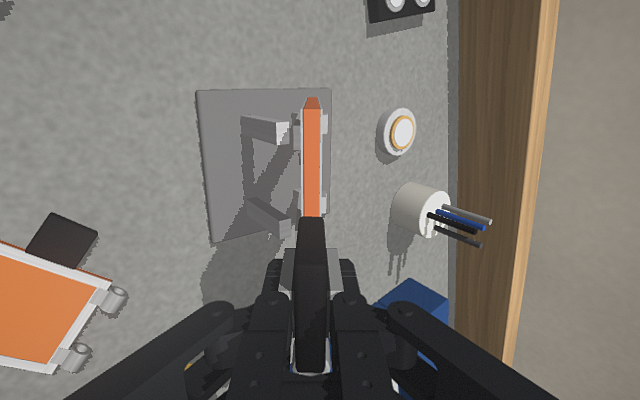

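View pics/t6c.png

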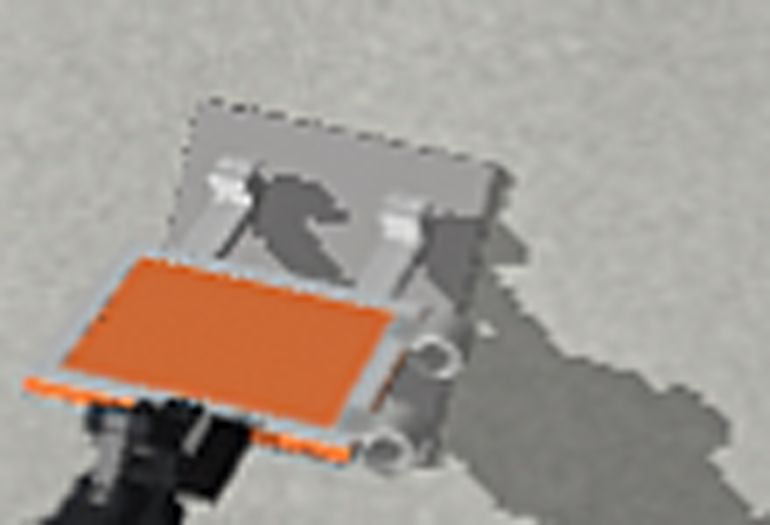

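Run:
```python
from g import *
t=bot.get_t()
p=bot.get_position();q=bot.get_tool_rot()
bot.move_straight(p+[-.02,-.02,.08],rate=.2)
print(bot.get_t()-t)
p,q=grasp_pose([.46,.12,.35],doorR(-.0),1)
print(inverse_kinematics(p,q))
bot.movep(p,q)
print(bot.get_t()-t,bot.get_q(),bot.get_finger_gap())
psi=.45
k=np.array([.455,-.265]); gp=np.r_[k,.202+.05]+doorR(psi).apply([0,.0805,0])
p,q=grasp_pose(gp,doorR(psi),1)
print(p,inverse_kinematics(p,q))
snap('top','t7');snap('scene','s7')
crop('s7',200,110,500,310,2.6,'s7c')
```

```text
0.5749999999999993
[-0.1841 -0.0772 -0.1186  1.6951 -0.0091  1.5231 -0.3019]
1.3917000000000002 [-0.1833 -0.0757 -0.1224  1.6974 -0.0093  1.5216 -0.3036] 0.011381284658574926
[ 0.42   -0.1925  0.407 ] [ 0.0609 -0.0947  0.2936  1.9004  0.0282  1.332   0.7966]
```

View pics/s7c.png

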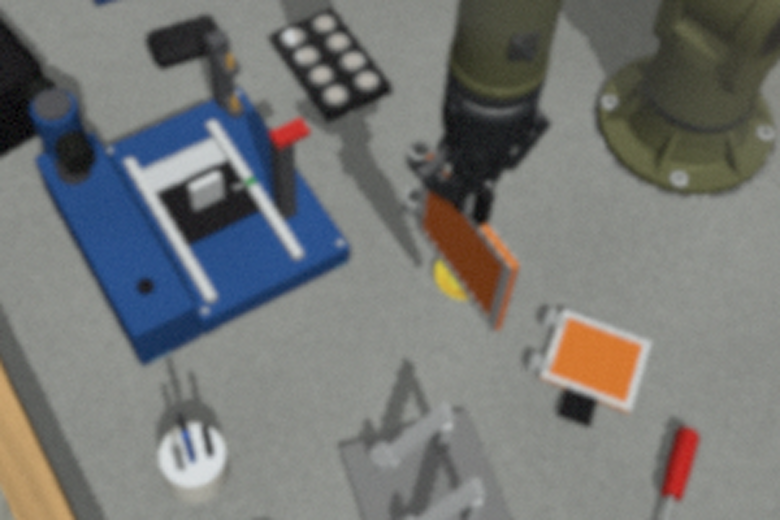

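View pics/t7.png

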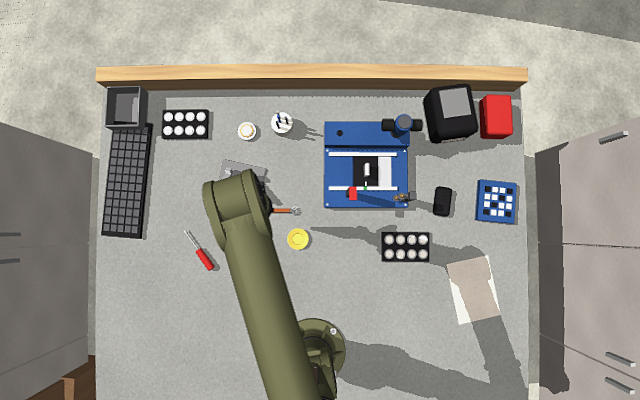

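Run:
```python
from g import *
t=bot.get_t()
psi=.45
k=np.array([.445,-.265]); gp=np.r_[k,.36]+doorR(psi).apply([0,.0805,0])
p,q=grasp_pose(gp,doorR(psi),1)
bot.movep(p,q)
gp[2]=.202+.035
p,q=grasp_pose(gp,doorR(psi),1)
bot.move_straight(p,q,rate=.15)
bot.wait(.3)
print(bot.get_t()-t,bot.get_q(),bot.get_finger_gap(),bot.get_position()-p,p,bot.get_wrist_force())
snap('top','t8');snap('scene','s8');snap('wrist','w8')
crop('s8',220,110,400,250,4.4,'s8c')
crop('t8',330,150,440,230,7,'t8c')
```

```text
2.4749999999999996 [ 0.0574 -0.108   0.3028  1.9406  0.0332  1.3032  0.7998] 0.011130243064984252 [ 0.0001 -0.0001  0.0006] [ 0.41   -0.1925  0.392 ] [ 0.0773 -1.3368 -4.0354]
```

View pics/s8c.png

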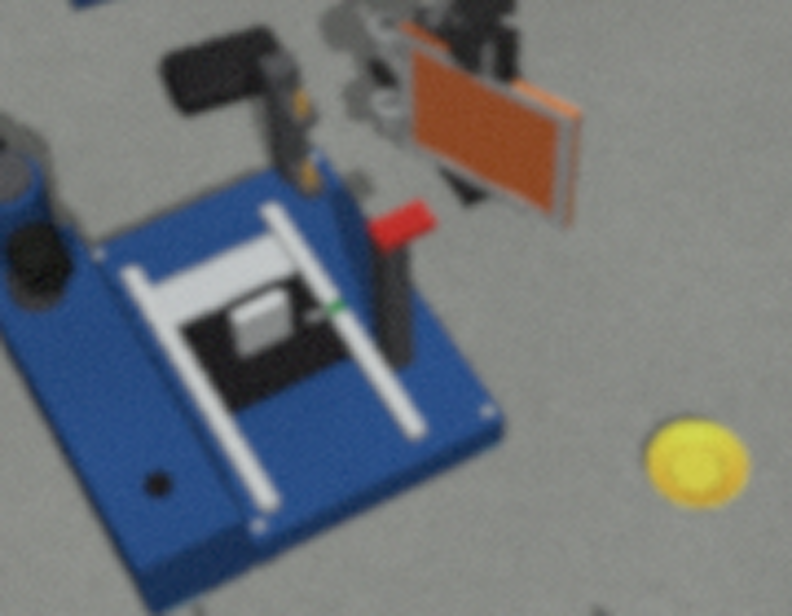

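View pics/t8c.png

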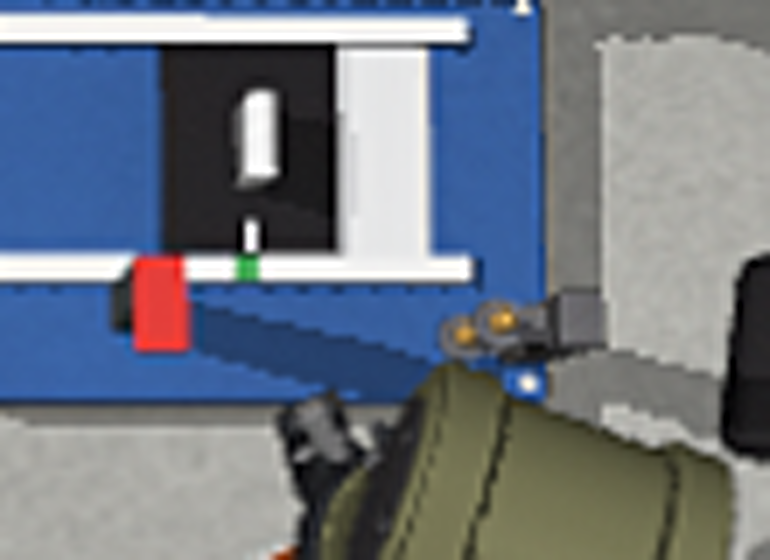

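View pics/w8.png

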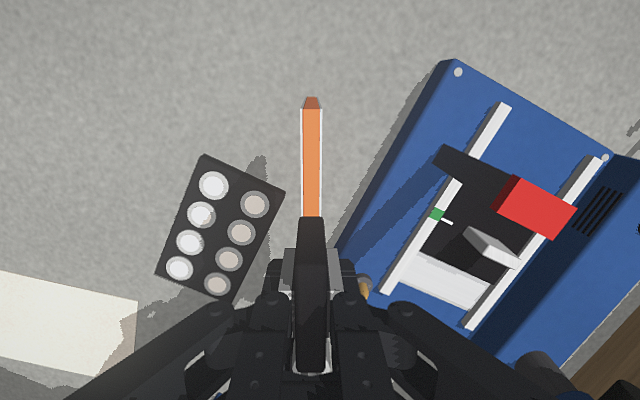

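Run:
```python
from g import *
ims=[cv2.resize(cv2.imread(f'pics/{n}.png')[85:235,285:340],None,fx=4,fy=4,interpolation=cv2.INTER_CUBIC) for n in ('w5','w6','w8')]
cv2.imwrite('pics/cmp.png',np.hstack(ims))
# predicted rows
Rd=doorR(-.218,.6);g=np.array([.5045,.2563,.1547])
def pts(Rd,g): return g+Rd.apply(np.array([[0,74.5,-25],[0,25,-25],[-4,74.5,-25],[4,74.5,-25],[-4,25,-25],[4,25,-25]])/1e3)
print('w5',proj('w5',pts(Rd,g)))
for n,rd in (('w6',Rd),('w8',doorR(.45))):
    d=json.load(open(f'pics/{n}.json'));gp=np.array(d['p'])+R.from_quat(d['r']).apply([0,.155,0])
    print(n,proj(n,pts(rd,gp)))
i=cv2.imread('pics/s8.png')[110:170,265:360];cv2.imwrite('pics/s8d.png',cv2.resize(i,None,fx=8,fy=8,interpolation=cv2.INTER_CUBIC))
```

```text
w5 [[311.2474 108.9735]
 [311.1927 214.3246]
 [302.0737 108.9793]
 [320.4202 108.9723]
 [302.9214 214.3322]
 [319.4633 214.3162]]
w6 [[314.3056 107.9512]
 [313.9522 213.9755]
 [305.07   107.9549]
 [323.5404 107.9522]
 [305.6347 213.9786]
 [322.2692 213.9717]]
w8 [[311.1104 109.3668]
 [311.0562 215.6841]
 [301.8379 109.3702]
 [320.3829 109.368 ]
 [302.7063 215.6847]
 [319.406  215.6827]]
```

View pics/cmp.png

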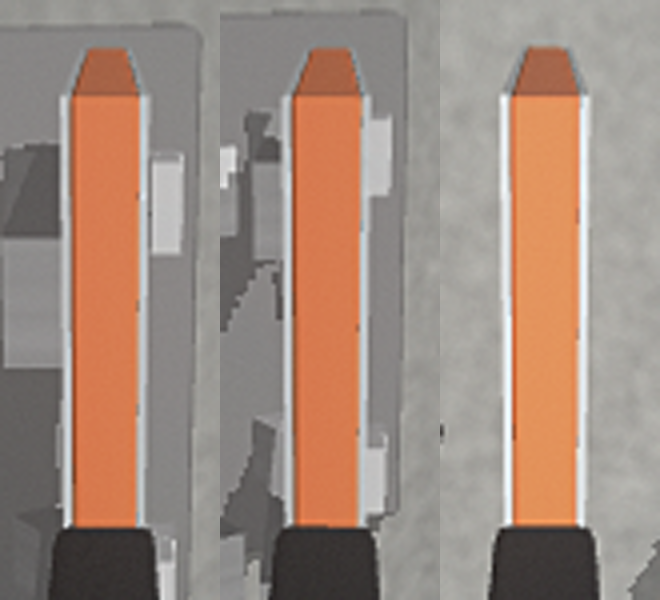

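View pics/s8d.png

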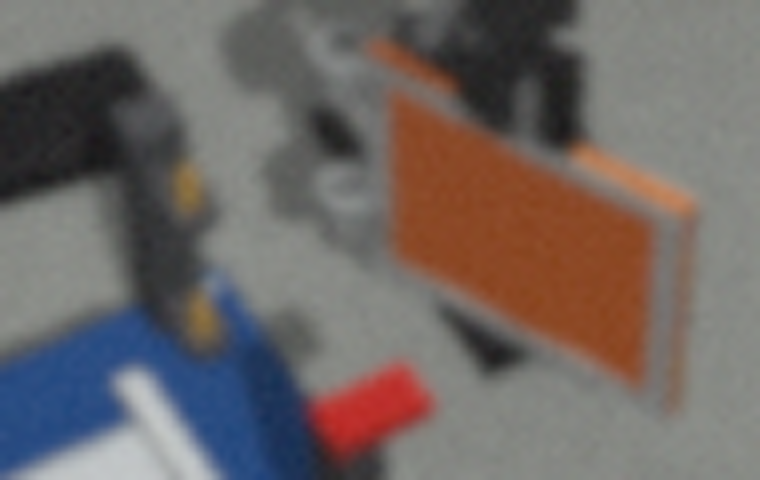

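Run:
```python
from g import *
d=json.load(open('pics/s8.json'));d8=json.load(open('pics/w8.json'));gp=np.array(d8['p'])+R.from_quat(d8['r']).apply([0,.155,0]);Rd=doorR(.45)
L=dict(kl_top=[0,-80.5,-114],ku_top=[0,-80.5,-34],c_tf=[-4,74.5,-25],c_tb=[4,74.5,-25],c_bb=[4,74.5,-150],c_bf=[-4,74.5,-150],kn_tb=[4,-66.5,-25],kn_bb=[4,-66.5,-150])
for k,v in L.items():
    u=proj('s8',gp+Rd.apply(np.array(v)/1e3))[0];print(k,u,(u-[265,110]+.5)*8-.5)
for n,v in dict(pl=[.51,-.269,.086],pu=[.51,-.269,.166],plb=[.51,-.269,.064],pub=[.51,-.269,.144],keepL=[.494,-.110,.194],mark=[.5430,-.174,.05]).items():
    u=proj('s8',v)[0];print(n,u,(u-[265,110]+.5)*8-.5)
print(gp)
```

```text
kl_top [307.8386 132.8051] [346.2092 185.9407]
ku_top [306.9745 115.4962] [339.2962  47.4695]
c_tf [351.5204 134.9954] [695.6633 203.4629]
c_tb [350.046  136.7905] [683.8683 217.8241]
c_bb [348.0668 162.4833] [668.0348 423.3665]
c_bf [349.4314 160.7657] [678.9513 409.6257]
kn_tb [309.9482 116.2475] [363.0854  53.4798]
kn_bb [311.0492 142.7533] [371.8939 265.5268]
pl [289.9479 147.5007] [203.0828 303.5055]
pu [288.1831 131.1699] [188.9646 172.8589]
plb [290.403  151.7166] [206.7243 337.2326]
pub [288.6864 135.8253] [192.9913 210.1025]
keepL [318.6635 159.8536] [432.8078 402.3292]
mark [295.6281 179.3446] [248.5245 558.2565]
[ 0.4101 -0.1926  0.2373]
```

```bash
cat >> g.py <<'E'
def wire():
    E=[]
    def box(x,y,z):
        c=[[a,b,d] for a in x for b in y for d in z]
        for i in range(8):
            for j in range(i):
                if sum(u!=v for u,v in zip(c[i],c[j]))==1: E.append([c[i],c[j]])
    box((-4,4),(-66.5,74.5),(-150,-25)); box((-6,6),(-25,25),(-25,21))
    for zz in (-138,-114,-58,-34):
        for r in (12,7):
            a=np.linspace(0,2*np.pi,17);c=[[r*np.cos(t),-80.5+r*np.sin(t),zz] for t in a]
            E.extend([[c[i],c[i+1]] for i in range(16)])
    return np.array(E)/1e3
def overlay(fn,gp,Rd,box,s,out,extra=None):
    x0,y0,x1,y1=box;im=cv2.imread(f'pics/{fn}.png')[y0:y1,x0:x1];im=cv2.resize(im,None,fx=s,fy=s,interpolation=cv2.INTER_CUBIC)
    raw=im.copy()
    W=wire();P=gp+Rd.apply(W.reshape(-1,3))
    if extra is not None: P=np.r_[P,np.array(extra).reshape(-1,3)]
    u=((proj(fn,P)-[x0,y0]+.5)*s-.5).reshape(-1,2,2)
    for a,b in np.round(u).astype(int): cv2.line(im,tuple(map(int,a)),tuple(map(int,b)),(255,255,0),1)
    cv2.imwrite(f'pics/{out}.png',im)
E
python3 - <<'E'
from g import *
d8=json.load(open('pics/w8.json'));gp=np.array(d8['p'])+R.from_quat(d8['r']).apply([0,.155,0]);Rd=doorR(.45)
for i,dz in enumerate((0,.004)): overlay('s8',gp+[0,0,dz],Rd,(290,105,360,170),9,f'ov{i}')
a=np.vstack([cv2.imread(f'pics/ov{i}.png')[:, :] for i in (0,1)]);print(a.shape)
E
```

```text
(1170, 630, 3)
```

View pics/ov0.png

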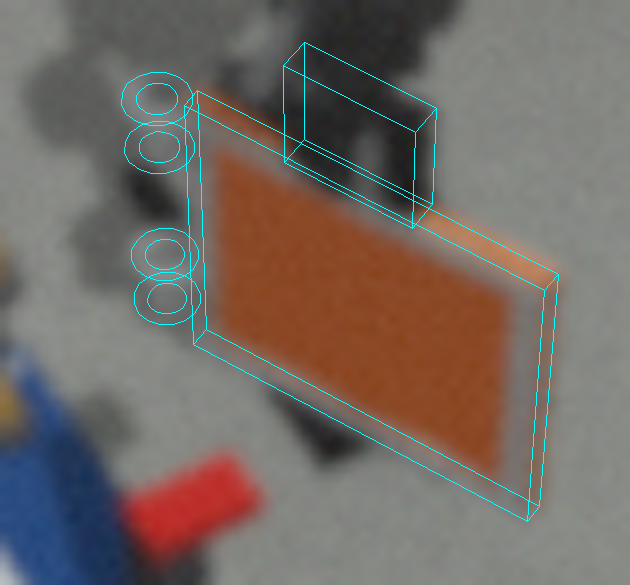

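View pics/ov1.png

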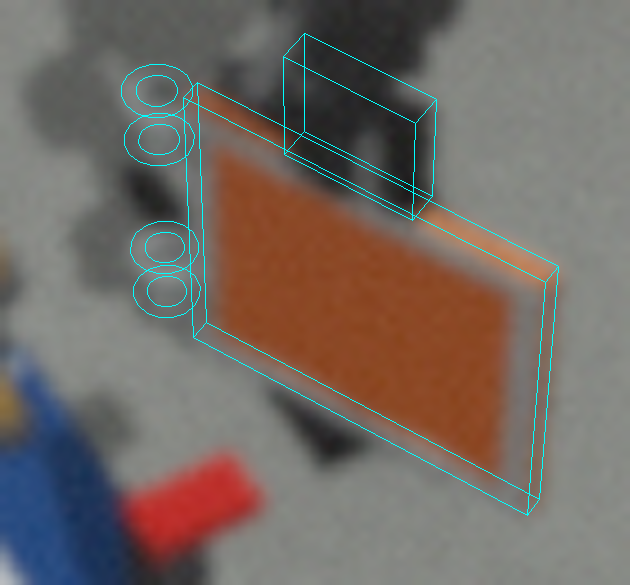

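Run:
```python
from g import *
t=bot.get_t()
psi=.45
k=np.array([.509,-.269]); gp=np.r_[k,.202+.030]+doorR(psi).apply([0,.0805,0])
p,q=grasp_pose(gp,doorR(psi),1)
h=bot.move_straight(p,q,rate=.08,until_force=8)
bot.wait(.2)
print(h,bot.get_t()-t,bot.get_position()-p,bot.get_wrist_force())
for i in range(4): snap('scene',f's9{i}')
snap('wrist','w9');snap('top','t9')
im=np.mean([cv2.imread(f'pics/s9{i}.png').astype(float) for i in range(4)],0).astype(np.uint8)
cv2.imwrite('pics/s9.png',im);json.dump(json.load(open('pics/s90.json')),open('pics/s9.json','w'))
gp=bot.get_position()+R.from_quat(bot.get_tool_rot()).apply([0,.155,0])
overlay('s9',gp+[0,0,.003],doorR(psi),(270,110,350,175),9,'ov9')
crop('s9',270,110,330,165,11,'s9c')
crop('t9',330,150,440,230,7,'t9c')
```

```text
False 1.1500000000000021 [-0.0003 -0.0001  0.0002] [ 0.1628 -0.2582 -4.1871]
```

View pics/ov9.png

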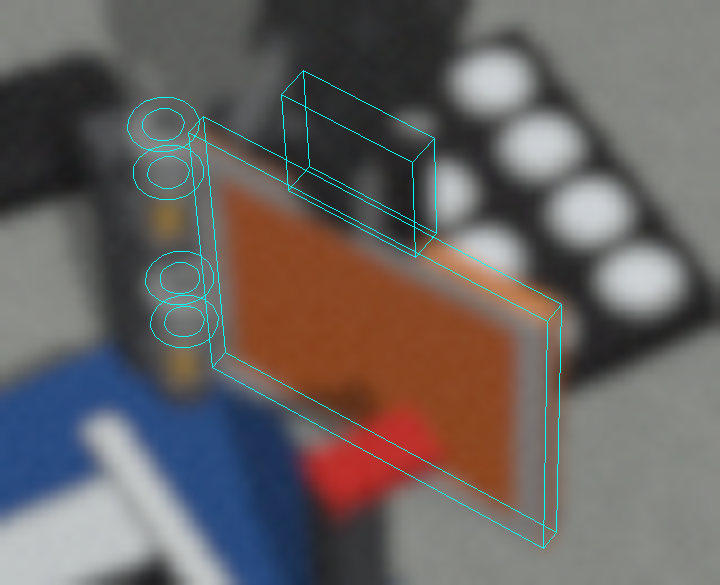

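View pics/s9c.png

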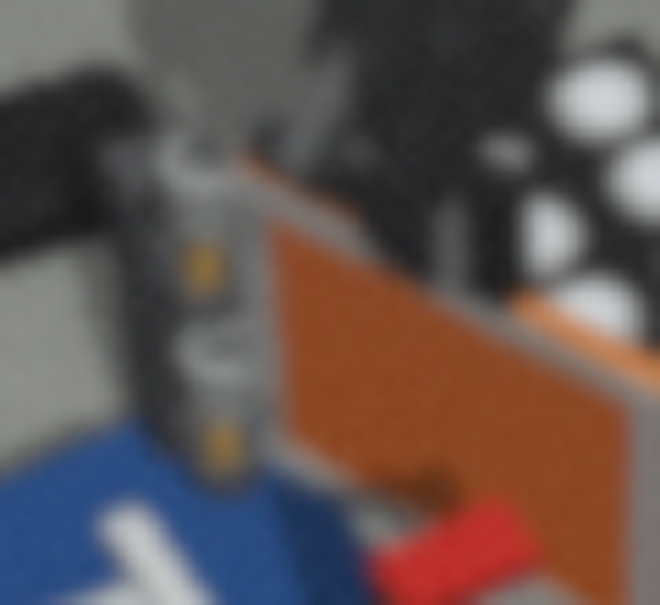

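View pics/t9c.png

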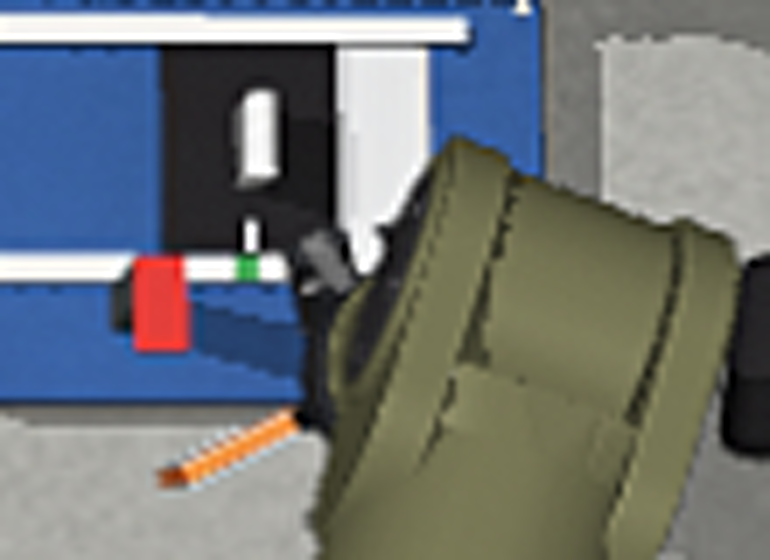

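View pics/w9.png

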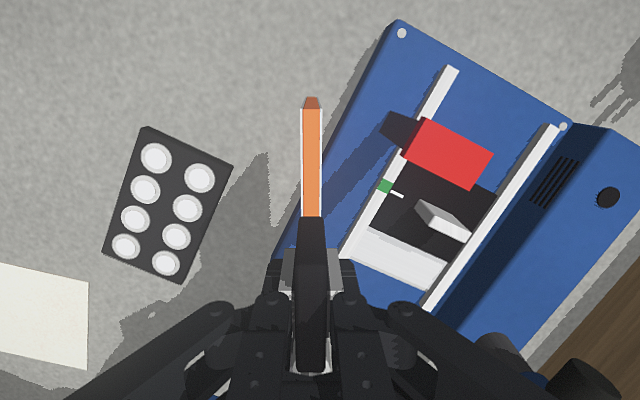

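Run:
```python
from g import *
crop('s9',280,118,340,176,13,'s9d')
```

```text
(no output)
```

View pics/s9d.png

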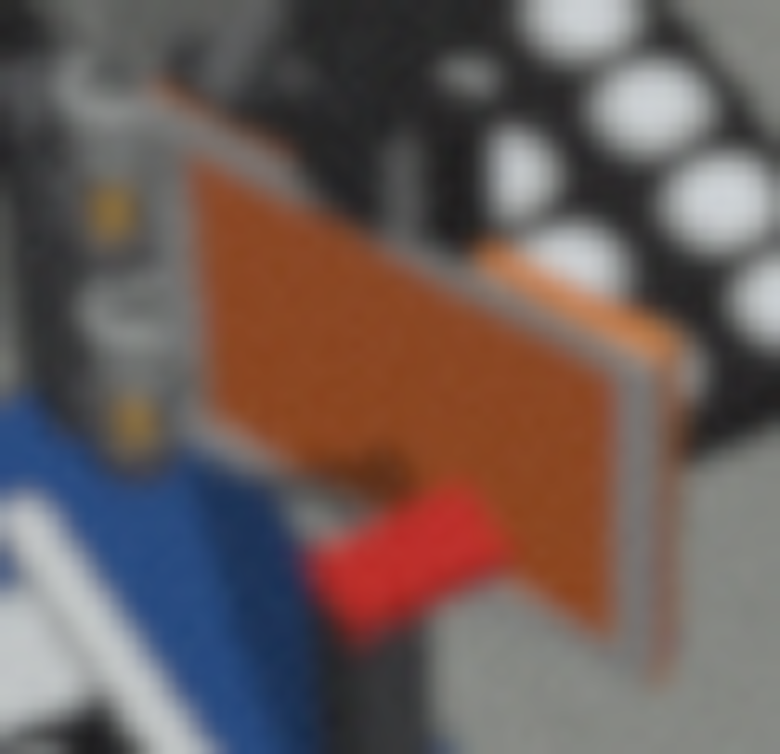

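```bash
cat > fit.py <<'E'
from g import *
from scipy.optimize import least_squares
d9=json.load(open('pics/w9.json'));gp=np.array(d9['p'])+R.from_quat(d9['r']).apply([0,.155,0])
o=lambda c:[(c[0]+.5)/13-.5+280,(c[1]+.5)/13-.5+118]
F=[([4,74.5,-25],(662,362)),([4,74.5,-150],(648,688)),([-4,74.5,-25],(690,335)),([4,-66.5,-25],(148,93)),([0,-80.5,-34],(103,84)),([0,-80.5,-114],(133,297))]
P=np.array([f[0] for f in F])/1e3;U=np.array([o(f[1]) for f in F])
WP=np.array([[0,74.5,-25],[0,25,-25]])/1e3;WU=np.array([[311.1,108.4],[311.1,216.4]])
def res(v,pr=False):
    Rd=doorR(.45)*R.from_euler('x',v[2])
    t=gp+doorR(.45).apply([0,v[0],v[1]])
    off=v[3:5]
    a=proj('s9',t+Rd.apply(P))-U-off;b=proj('w9',t+Rd.apply(WP))-WU
    if pr: print(a,b)
    return np.r_[a.ravel(),b.ravel(),off/.5]
s=least_squares(res,np.zeros(5),x_scale=[.01,.01,.01,1,1]);print(s.x,s.cost);res(s.x,1)
J=s.jac;print(np.sqrt(np.diag(np.linalg.inv(J.T@J)))*.4)
for n,z,c in (('low',.086-.011,(133,425)),('up',.166-.011,(112,212))):
    print(n,proj('s9',[.51,-.269,z])[0]-o(c))
Rd=doorR(.45)*R.from_euler('x',s.x[2]);t=gp+doorR(.45).apply([0,s.x[0],s.x[1]])
print('knuckles',t+Rd.apply(np.array([[0,-80.5,-138],[0,-80.5,-58]])/1e3))
E
python3 fit.py
```

```text
[ 0.0006  0.0023 -0.0027 -0.0074 -0.0105] 0.7070175337763491
[[ 0.0421  0.087 ]
 [ 0.5625  0.191 ]
 [-0.5723  0.3303]
 [-0.2729 -0.3245]
 [ 0.3767 -0.4868]
 [-0.1655  0.1613]] [[ 0.0135  0.0171]
 [-0.0326 -0.0316]]
[0.0002 0.0007 0.0069 0.1393 0.1503]
low [ 0.4077 -0.6081]
up [ 0.2827 -0.3323]
knuckles [[ 0.5088 -0.2688  0.0966]
 [ 0.5087 -0.2686  0.1766]]
```

Run:
```python
from g import *
t=bot.get_t()
psi=.45
k=np.array([.5102,-.2694]); 
f0=bot.get_wrist_force()
for z,ff in ((.030,8),(.014,6),(-.0045,6)):
    gp=np.r_[k,.202+z]+doorR(psi).apply([0,.0805,0])
    p,q=grasp_pose(gp,doorR(psi),1)
    h=bot.move_straight(p,q,rate=.03,until_force=ff)
    print(h,bot.get_t()-t,bot.get_position()-p,bot.get_wrist_force()-f0,bot.get_torque(),bot.get_position()[2]-.155-.202)
    if h: break
for i in range(4): snap('scene',f's10{i}')
im=np.mean([cv2.imread(f'pics/s10{i}.png').astype(float) for i in range(4)],0).astype(np.uint8)
cv2.imwrite('pics/s10.png',im)
crop('s10',275,118,335,176,13,'s10d'); snap('wrist','w10')
```

```text
False 0.25 [ 0.0001 -0.     -0.    ] [-0.1969  0.3042 -0.3678] [ 0.0877  0.0481 -0.0061] 0.02999596737146179
False 0.9332999999999991 [-0.0002 -0.0005 -0.0002] [-0.6762 -2.9375  0.3412] [-0.5904  0.2228 -0.1336] 0.013831160679149385
True 1.491699999999998 [-0.0004 -0.0013  0.0017] [-0.3531  1.1253  7.248 ] [ 0.0257 -0.1282 -0.0117] -0.0028292640798400492
```

View pics/s10d.png

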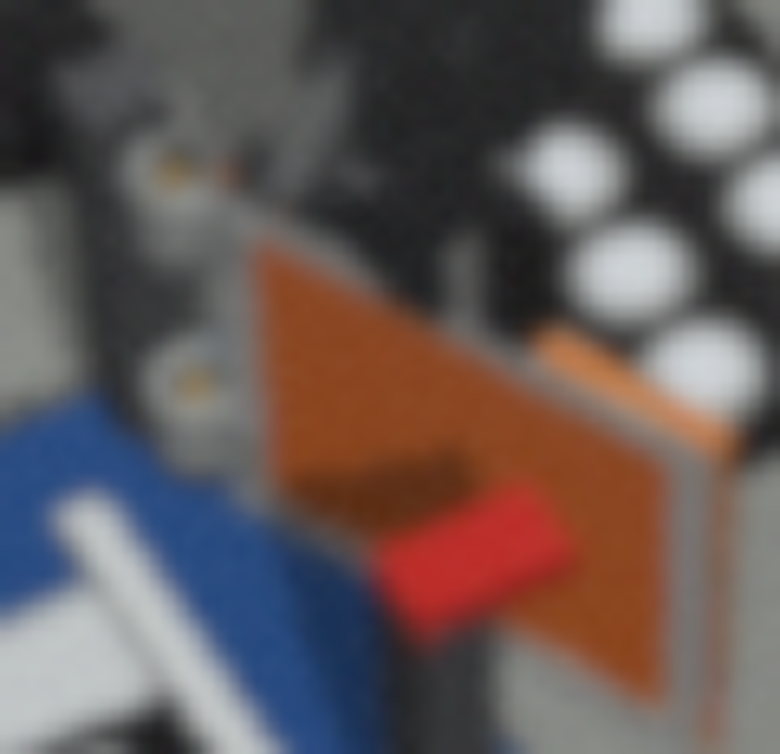

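Run:
```python
from g import *
t=bot.get_t()
pos=bot.get_position(); print(bot.get_t(),bot.get_wrist_force())
# knuckle axis as now implied by the tool (free of load assumptions)
k0=pos[:2]-doorR(.45).apply([0,.0805,0])[:2]; print('axis',k0)
z=pos[2]+.0003
f0=bot.get_wrist_force()
for psi in (.37,.29,.21,.13,.06,.01,-.015):
    gp=np.r_[.5102,-.2694,z-.155]+doorR(psi).apply([0,.0811,0])
    p,q=grasp_pose(gp,doorR(psi),1)
    h=bot.move_straight(p,q,rate=.06,until_force=20)
    print(psi,h,bot.get_position()-p,bot.get_wrist_force(),bot.get_torque())
    if h: break
print(bot.get_t()-t)
snap('scene','s11');snap('wrist','w11');snap('top','t11')
crop('s11',275,110,345,180,10,'s11d')
```

```text
20.5917 [0.3181 2.8162 5.4393]
axis [ 0.5097 -0.2708]
0.37 False [-0.0003 -0.0014 -0.0004] [-1.1083 -4.6121 -1.1642] [-1.4024 -0.169  -0.1834]
0.29 False [-0.0003 -0.0015 -0.0004] [ 0.1939 -4.3284 -2.0692] [-1.4832 -0.0911 -0.1275]
0.21 False [-0.0003 -0.0015 -0.0004] [-0.1973 -5.1324 -1.6203] [-1.4377 -0.1141 -0.1005]
0.13 False [-0.0004 -0.0015 -0.0004] [-0.5338 -5.1611 -0.0273] [-1.5169  0.0061 -0.1003]
0.06 False [-0.0005 -0.0016 -0.0005] [-0.3825 -5.4225 -0.7682] [-1.4577  0.0492 -0.0753]
0.01 False [-0.0005 -0.0016 -0.0004] [-0.0594 -5.2725 -0.8356] [-1.5124  0.0044 -0.0883]
-0.015 False [-0.0011 -0.0015 -0.0004] [-2.9261 -4.7751  0.5039] [-1.4815  0.6484  0.7036]
1.8249999999999993
```

View pics/s11d.png

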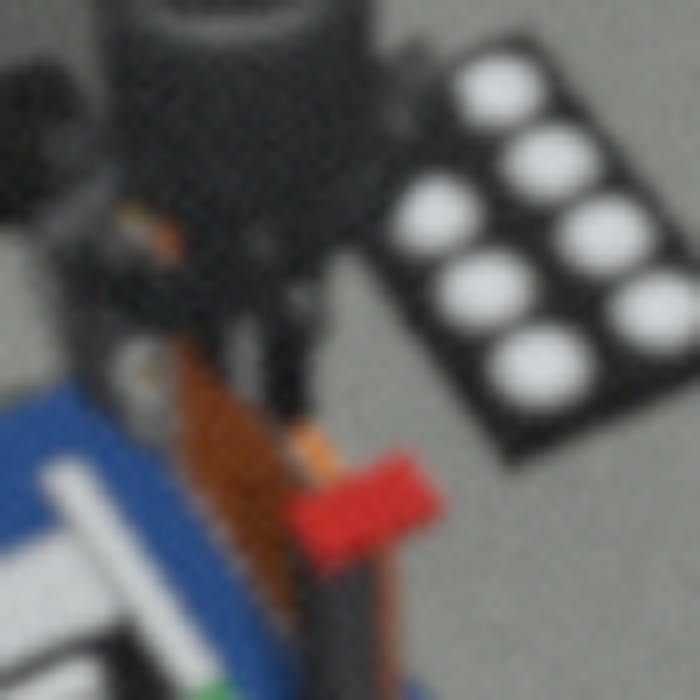

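View pics/w11.png

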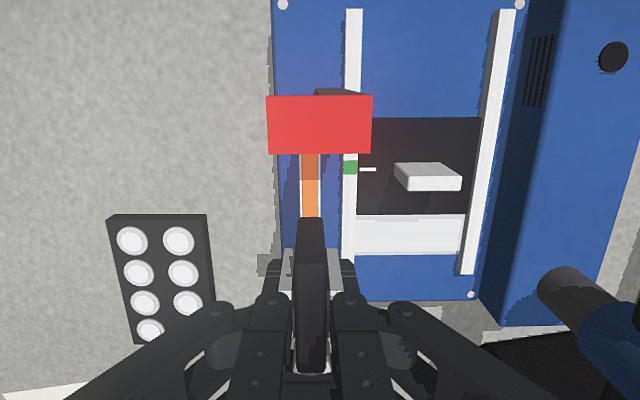

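Run:
```python
from g import *
t=bot.get_t()
bot.grip(.05); bot.wait(.2)
p=bot.get_position();print(bot.get_wrist_force(),bot.get_finger_gap())
bot.move_straight(p+[0,0,.03],rate=.08)
bot.move_straight(p+[0,0,.14],rate=.2)
bot.move_straight(p+[-.05,.12,.16],rate=.2)
bot.wait(.3);print(bot.get_wrist_force(),bot.get_t()-t,bot.get_t())
for n in ('scene','top','wrist'): snap(n,n+'12')
crop('scene12',270,110,345,180,10,'s12d');crop('top12',310,110,430,220,6,'t12d')
```

```text
[-0.9691  0.3296  0.1143] 0.050166581112612144
[ 0.0606 -0.0002 -0.7307] 2.9915999999999983 25.5583
```

View pics/s12d.png

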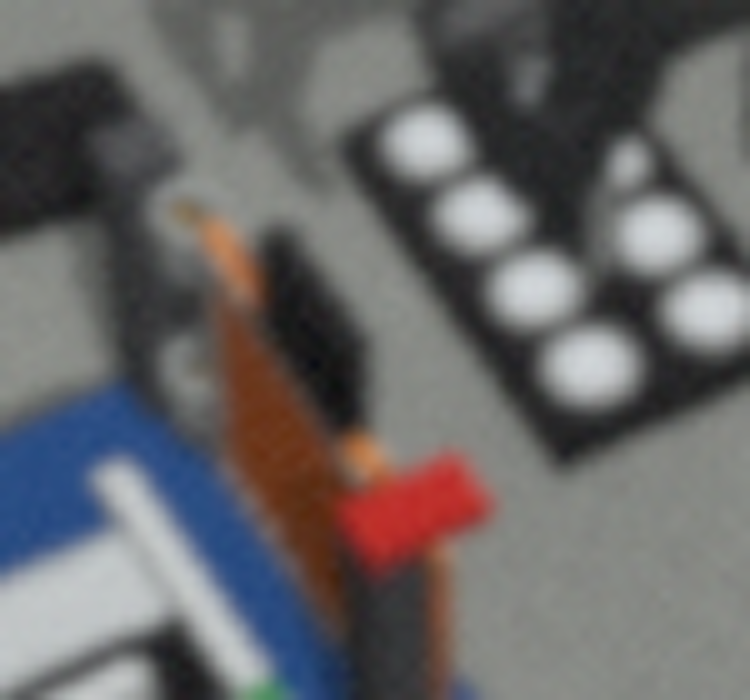

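View pics/t12d.png

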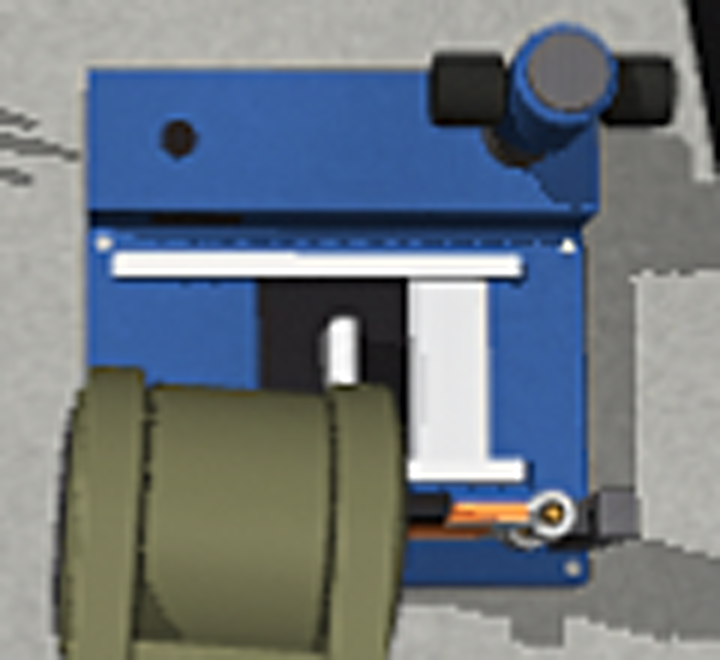

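View pics/wrist12.png

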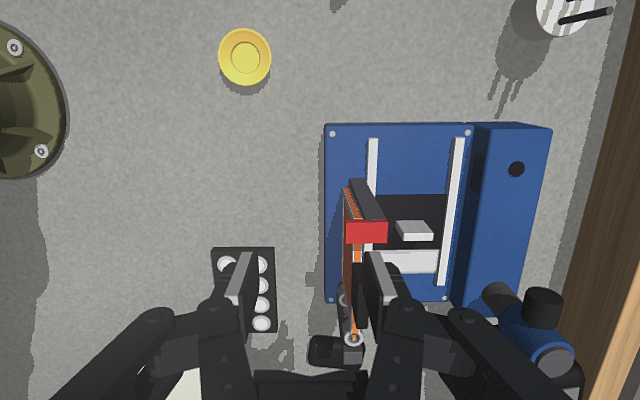

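Run:
```python
from g import *
p=bot.get_position()
bot.move_straight([.42,.12,.5],rate=.3); bot.wait(.3)
snap('top','t13');snap('scene','s13');crop('t13',310,110,430,220,6,'t13d')
for psi in (0,):
    gp=np.r_[.510,-.2690,.202]+doorR(psi).apply([0,.0805,0]); overlay('t13',gp,doorR(psi),(335,165,415,215),9,'ov13')
```

```text
(no output)
```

View pics/t13d.png

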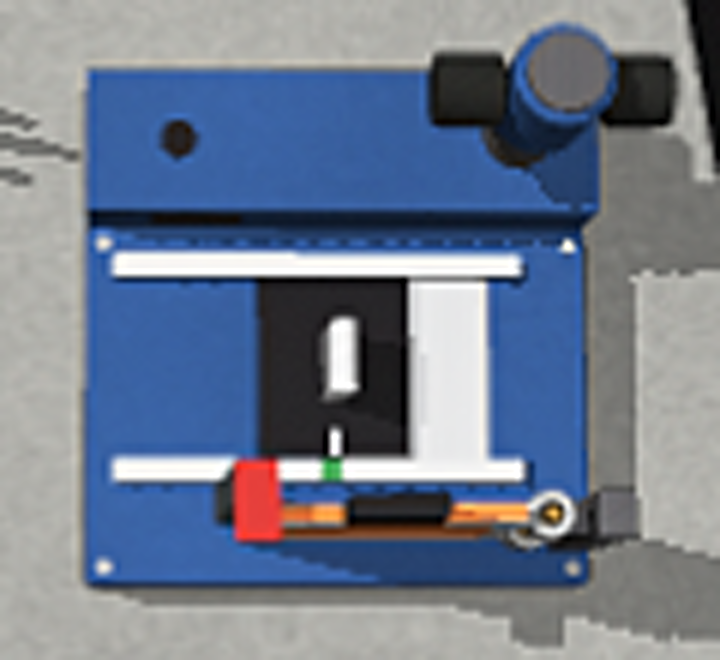

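View pics/ov13.png

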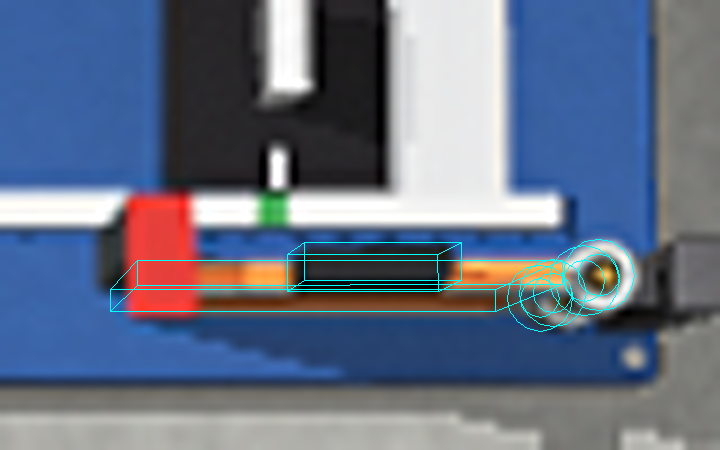

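View pics/s13.png

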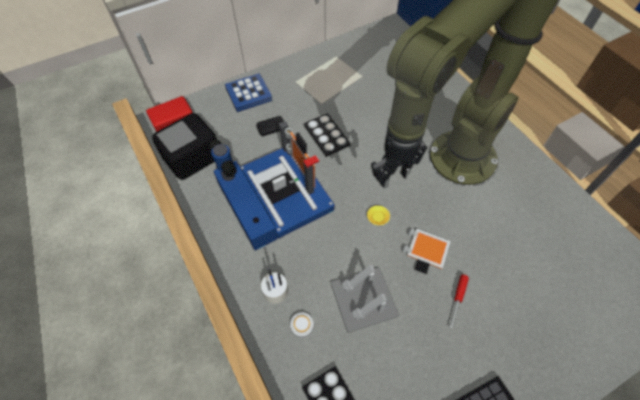

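Run:
```python
from g import *
print(bot.get_t(),bot.get_wrist_force()); order.job_done()
```

```text
26.9 [ 0.5614 -0.0435 -0.8968]
the job is handed in; nothing more can be done
```

The gate is open at the green mark, and the guard door is hung on both pins, swung closed under the red keeper and released. I handed the job in at about 27 s of the 67 s allowed; the system reports no verdict.

- **Gate:** I pulled it by its handle. In the wrist picture the pointer sat about 2 mm short of the mark's centre, which puts the gate at about 0.043 m. The last top picture still shows it inside the mark.
- **Hanging the door:** I lifted it along its own plane, brought it in at 0.45 rad open and about 33 mm high, and lowered it at 0.03 m/s. It stopped on contact at about 7 N, within about 1 mm of the expected seated height, with both pin tips visible inside the knuckles.
- **Closing:** I swung the door round while gripping it. The torque rose as it met the stop post, and I then let go and backed away.
- **Final pictures:** The door is parallel to the rails and under the keeper. The other things look to be where they were, and the arm is clear.

**Small disagreements:** The wrist and top cameras differed by about 2 mm in x on the station. The door sat about 2 mm higher in the grip than planned, so I allowed for that. In the last top picture, the drawn door outline sat about a pixel (roughly 2–4 mm) off at the knuckles, though the upper knuckle is visibly centred on its pin. I judged full seating from contact height, force and pictures, not from a direct measurement.

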